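# Shut the tagged feed valve in the blending bar's service box

## Task

Close down one feed line of the perfume blending bar: push the service box's cover by its raised bar right along the guides, off the two valves and over the fixed deck up to the far end stop. Then push the handle that carries the round tag a quarter turn clockwise with a fingertip until it is fully shut, square across its pipe. Only push and lift nothing: the cover stays flat in its guides, and the other handle and the bottles, flacons, cap and candle around the box are left as they are.

Things in the scene. Friction and masses are not known exactly. Their poses are not given: they have to be found in the camera images.
- service_box: fixed dark steel box, 170 (x) x 470 (y) x 82 mm tall, its pipes bending into the counter up to 125 mm from its middle line; origin at the centre of its underside; its +y is the way the cover slides open. In its frame the valve bay spans y -227 to 0 mm, x -68 to 68 mm; the half from y 0 to 227 mm has a fixed deck. Guide lips (x = -77 and +77 mm) and end stops (y = -227 and +227 mm) are 82 mm high
- bay (a point): point on the floor of the valve bay, midway along it (in the box's frame x 0, y -113 mm, 3 mm above the counter); axes as the box's. Two copper pipes (tops 32 mm above the counter) cross the bay along x, at 57 mm to -y and 33 mm to +y of this point. Each has a brass ball valve, stem axis at x +30 mm; either may be the tagged one
- cover_bar (a point): centre of the cover's raised bar: 110 mm long (box's x), 8 mm thick (y), from 76 to 92 mm above the counter. The loose aluminium cover is a 151 x 229 x 4 mm plate, about 0.4 kg, top 76 mm up, laid in the guides; its middle is 70 mm to +y of the bar. Bar's y in the box's frame: -182 mm shut (starts up to 20 mm ajar), +43 mm at the far end stop. Friction of some 1 to 5 N. Axes as the box's
- tagged_valve: the brass ball valve to be shut; origin on its vertical stem axis, 3 mm above the counter; axes as the box's, the pipe along x. Valve body 26 mm thick, top 37 mm above the counter. Its handle carries a round 32 mm metal tag disc about the stem, under the nut; the other valve has none. Hidden by the cover at the start
- tagged_handle (a joint): angle of the tagged handle: 0 = open, pointing along the pipe to the box's -x; grows clockwise seen from above; 1.571 = shut, at its stop, square across the pipe, pointing to the box's +y. Starts between 0 and 0.35. Stiff (about 0.2 N m, 5 N at the sleeve) and stays where it is left
- tagged_grip (a point): centre of the tagged handle's sleeve near its free end, 45 mm from the stem axis, 50 mm above the counter. The lever ends 58 mm from the stem axis; its last 36 mm are a black sleeve 14 mm wide, from 45 to 55 mm above the counter. Turns with the handle: its -x points along the lever to the free end, its +y is the way the lever moves as it closes
- plain_grip (a point): the same point on the other, plain handle (no tag disc), which is to be left as it is; the same size and axes. Starts 0 to 0.35 rad from pointing to the box's -x
- bottle_a: bystander: matt black apothecary bottle with a dropper stopper, 64 mm across, 153 mm tall, standing on the counter beyond the box; origin at the centre of its underside
- bottle_b: bystander: a second such black bottle, 64 mm across, 153 mm tall, beyond the box; origin at the centre of its underside
- flacon_a: bystander: square clear sample flacon with a black cap, 28 x 28 x 78 mm, standing close to the box on the robot's side; origin at the centre of its underside
- flacon_b: bystander: a second such flacon, 28 x 28 x 78 mm, on the robot's side of the box; origin at the centre of its underside
- loose_cap: bystander: loose black cap, a 26 mm cube, lying beyond the -y end of the box; origin at the centre of its underside
- amber_bottle: bystander: small amber glass bottle, 46 mm across, 90 mm tall, beyond the +y end of the box; origin at the centre of its underside
- candle: bystander: candle in a glass with a wooden lid, 74 mm across, 88 mm tall, beyond the box; origin at the centre of its underside

How it is judged:
By the outcome, as a careful person would: the job done as asked, in the order asked, and still so for the second after the job is handed in, with the robot touching nothing.
It also fails if it takes over 54 s, if anything falls off the work surface, if the arm or the gripper's body presses on something with over 40 N, if the wrist force passes 120 N, or if a joint passes its speed limit or range.

## Robot

A 6-joint arm with a two-finger parallel gripper is mounted at the origin on the work surface. World frame = base frame: x ahead of the robot, y to its left, z up, the work surface at z = 0. Lengths are in m, angles in rad, forces in N, time in s.
With the tool pointing down it reaches from about 0.3 to 0.75 m from the base axis. Payload 8.5 kg.
Tool frame: the origin (TCP) lies at the very end of the fingers, on their centre line; the grasp point (between the pads) lies 19 mm behind it; z points along the fingers, y is the direction in which the jaws open and shut (so a half turn about z gives the same grasp; the last joint's range is limited). The gripper opens to 85 mm and grips with 20 to 120 N. Pads are 22 mm wide; open, the fingers measure 114 mm over their backs; the gripper's body (76 mm by 85 mm) begins 54 mm behind the grasp point. The pads swing forward as they close: fully open they stand 13 mm farther back than shut.
Start: joints at [1.074, 0.381, 1.297, -0, 1.464, -0.215], TCP at [0.153, 0.528, 0.231] pointing down, gripper open.
Joint ranges: [-3.11, 3.11], [-0.89, 2.33], [0.22, 2.48], [-1.42, 4.56], [0.17, 2.85], [-2.88, 2.88]. Speed limits (rad/s): [2.39, 2.39, 3.14, 3.14, 3.14, 3.14].

## Interface

Orientations are given as a unit quaternion [x, y, z, w].
In Python, from rig import robot gives the robot as it stands. The module is installed in compiled form; this text tells all that it offers.
- The arm moves only by the tool jog_arm, never from a script. Its argument "steps" is a list of rows, each a list of 4 numbers: the shift along the world's x, y, z in mm, then the turn about the world's z in degrees. A call has 1 to 8 rows; each row shifts and turns the commanded pose from where the row before left it; what a row does not reach is not made up. A row lasts 1/10 s, in which the tool goes at most 50 mm and 8.59 degrees, less where a joint would pass 70% of its speed; a pose out of reach is approached as far as the arm can. A call with a gripper value outside its range is refused whole. "claw" is the finger opening in mm, from 0 to 85.4, set as the call begins (left out, the last holds). The fingers move at their own pace and stop on an object; "grip_force" is the grip in N (left out, the last holds). Time passes only in rows, so rows that do not move let the fingers close. It gives the time, the measured TCP pose, the force and the opening at its end, in the units of the state.
- robot.read_state(): the state, without advancing time (a new reading comes with each control period).
- robot.read_camera(name): name is "scene" or "top" or "wrist"; returns a dict with "frame" (480x640x3 uint8, blue, green, red), "z_map" (480x640 float32, m along the optical axis (not along the pixel's ray), 0 where there is no reading), "camera_matrix" (3x3 intrinsics, pixels), "extrinsics" (4x4, takes a point from camera to world coordinates); the wrist camera has in their place "tool_from_camera" (4x4, takes a point from camera to tool coordinates, whose origin is the TCP and whose axes are the flange's). Camera axes: x right, y down, z forward; pixel columns grow to the right and rows downward; lengths in m; the calibration is good to about 2 mm. The wrist camera is an equidistant fisheye: a pixel r from the principal point sees the ray r / f radians off the axis. A picture is of the moment at which its call begins: read the wrist's pose just before it.
- robot.finish_job(): hands the job in, once; it reports no verdict.
The state is a dict: "clock": time; "joint_positions": joint angles; "dq": joint speeds; "effort": joint torques, N m; "tool_pos": TCP position; "tool_rot": TCP orientation; "wrist_force": force on the tool from outside, world axes, zero at the start; "wrist_torque": the same for the moment, N m; "finger_gap": finger opening in m.
Only numpy, scipy, OpenCV 4.12 (cv2) and the standard library are available. Lean on these libraries where they do the work, as an engineer would, in place of code of your own. Each camera call takes 0.05 s, during which the arm holds its last target. There are 200 camera calls.

## Working session

There is one attempt and no reset: what is moved stays moved. The work goes in short steps, Python scripts to look and compute and a tool call to move; the robot and the scene stay as the last step left them, time stands still between calls to the robot, and variables do not carry over. Pictures are saved under pics/ and viewed, on a budget of 10 in all, crops included, one or two more only if the job needs it, and the job is handed in when it is done.

Besides the shell and the picture viewer there is one more tool, called after "Call:" as a command line: name --pt "numbers of a row" for each row, then --argument value for the rest. jog_arm: Moves the arm, as the interface text tells. Its arguments: {"type":"object","properties":{"steps":{"type":"array"},"claw":{"type":"number"},"grip_force":{"type":"number"}},"required":["steps"]}

```bash
mkdir -p pics; cat > h.py <<'E'
import numpy as np, cv2
from rig import robot
def grab(n):
    c=robot.read_camera(n); K=np.array(c["camera_matrix"]); z=c["z_map"]
    v,u=np.mgrid[0:480,0:640]
    if "extrinsics" in c:
        E=np.array(c["extrinsics"])
        P=np.stack([(u-K[0,2])/K[0,0]*z,(v-K[1,2])/K[1,1]*z,z],-1)
        W=P@E[:3,:3].T+E[:3,3]; W[z==0]=np.nan
        return c["frame"],W,c
    return c["frame"],None,c
E
python3 - <<'E'
from h import *
s=robot.read_state();print({k:np.round(v,3) for k,v in s.items()})
for n in("top","scene"):
    f,W,c=grab(n);cv2.imwrite(f"pics/{n}0.png",f);np.save(f"{n}0.npy",W)
    print(n,np.round(c["extrinsics"],3).tolist(),np.round(c["camera_matrix"],1).tolist())
E
```

```text
{'clock': np.float64(0.0), 'joint_positions': array([ 1.074,  0.381,  1.298, -0.   ,  1.464, -0.215]), 'dq': array([ 0.001, -0.   ,  0.   , -0.   ,  0.   , -0.001]), 'effort': array([ 3.0000e-03, -4.4845e+01, -2.3128e+01,  0.0000e+00,  5.0000e-03,
        0.0000e+00]), 'tool_pos': array([0.153, 0.528, 0.231]), 'tool_rot': array([ 0.14 ,  0.99 , -0.001, -0.   ]), 'wrist_force': array([ 0.556, -0.598,  0.592]), 'wrist_torque': array([ 0.017,  0.019, -0.011]), 'finger_gap': np.float64(0.086)}
top [[0.001, -0.992, 0.13, 0.441], [-1.0, -0.002, -0.004, 0.063], [0.004, -0.13, -0.992, 0.98], [0.0, 0.0, 0.0, 1.0]] [[486.0, 0.0, 318.9], [0.0, 486.0, 242.1], [0.0, 0.0, 1.0]]
scene [[-0.876, 0.308, -0.371, 0.939], [0.482, 0.567, -0.668, 0.76], [0.005, -0.764, -0.645, 0.746], [0.0, 0.0, 0.0, 1.0]] [[589.6, 0.0, 327.5], [0.0, 589.6, 246.2], [0.0, 0.0, 1.0]]
```

View pics/top0.png

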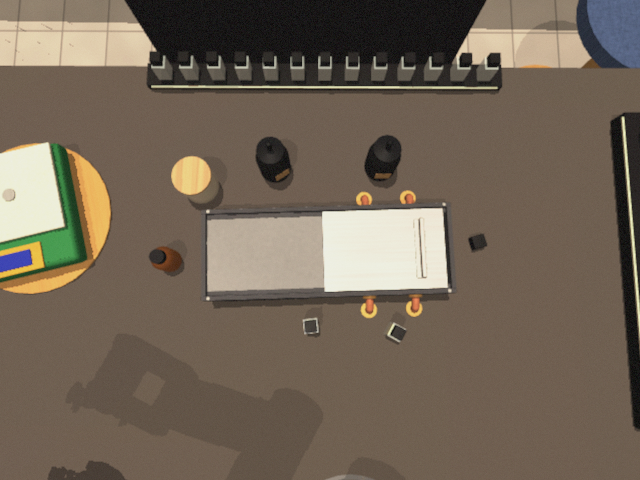

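View pics/scene0.png

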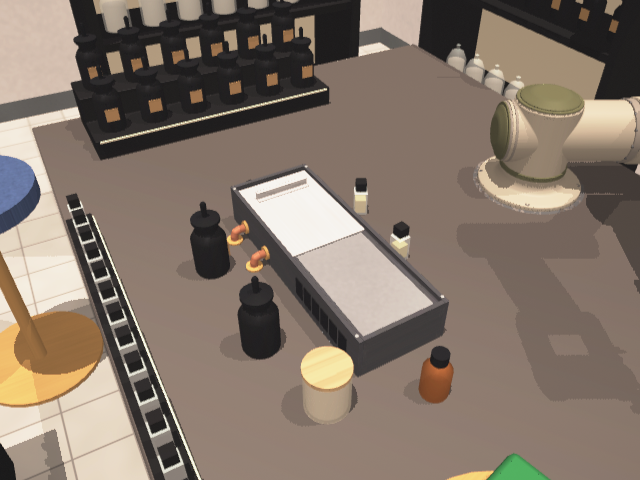

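The top view shows the box lying along world y, with corners at about (207,212), (445,205), (450,292) and (207,298). The bar is at about (421,248). The scene view agrees: the cover is nearly shut, the flacons are on the robot's side and the bottles are beyond the box.

```bash
python3 - <<'E'
from h import *
W=np.load("top0.npy"); x,y,z=W[...,0],W[...,1],W[...,2]
v,u=np.mgrid[0:480,0:640]
roi=(u>195)&(u<462)&(v>195)&(v<308)
m=roi&(z>0.066)&(z<0.1)
P=W[m][:,:2]
r=cv2.minAreaRect(P.astype(np.float32)*1000);print(r,cv2.boxPoints(r))
b=roi&(z>0.0855); 
for a in np.argwhere(b)[:0]:print(a)
n,l,st,_=cv2.connectedComponentsWithStats(b.astype(np.uint8))
for i in range(1,n):
  if st[i,4]>8: print(st[i],W[l==i].mean(0),cv2.minAreaRect((W[l==i][:,:2]*1000).astype(np.float32)))
print(np.nanmedian(z[230:260,340:400]),np.nanmedian(z[230:260,220:300]))
S=np.load("scene0.npy").reshape(-1,3)
k=(S[:,2]>.084)&(S[:,2]<.1)&(S[:,0]>.35)&(S[:,0]<.55)&(S[:,1]>-.25)&(S[:,1]<.0)
print('scene bar',S[k].mean(0),cv2.minAreaRect((S[k][:,:2]*1000).astype(np.float32)))
# bystanders heights
o=(z>0.015)&(x>0.2)&(x<0.7)&(y>-.35)&(y<.45)&~roi
n,l,st,_=cv2.connectedComponentsWithStats(o.astype(np.uint8))
for i in range(1,n):
  if st[i,4]>30: print(st[i],np.round(W[l==i].mean(0),3),W[l==i][:,2].max())
E
```

```text
((552.949951171875, 51.18450927734375), (198.5631561279297, 484.89251708984375), 0.7092158794403076) [[ 450.675    292.3833 ]
 [ 456.67694 -192.47208]
 [ 655.2249  -190.01428]
 [ 649.22296  294.8411 ]]
[419 218   8  60 291] [ 0.54715803 -0.13085989  0.09193754] ((548.3245849609375, -131.21771240234375), (109.61918640136719, 9.064993858337402), 2.083054304122925)
0.07638723805842895 0.07114545575630693
scene bar [ 0.52376721 -0.12781447  0.08806115] ((522.6279907226562, -129.8159637451172), (54.28408432006836, 13.52058219909668), 3.4132745265960693)
[ 171  167   47   35 1187] [0.674 0.296 0.08 ] 0.0938134422603869
[261 167  24  15 276] [0.695 0.149 0.061] 0.09469965002653169
[372 168  21  13 182] [ 0.697 -0.063  0.058] 0.08791806171737548
[469 234  18  16 191] [ 0.568 -0.256  0.026] 0.03234188861660692
[149 247  31  25 601] [0.529 0.352 0.064] 0.09344480207597072
[365 308   8   6  39] [ 0.433 -0.038  0.024] 0.03264097235663499
[302 318  16  17 228] [0.405 0.076 0.069] 0.08197573895286203
[384 322  22  21 276] [ 0.393 -0.082  0.064] 0.08315950549805762
```

```bash
python3 - <<'E'
from h import *
W=np.load("top0.npy"); z=W[...,2]
A=[];B=[];
for u in range(215,440):
    c=W[195:308,u]; g=c[(c[:,2]>.078)&(c[:,2]<.086)]
    if len(g)<2: continue
    A.append(g[np.argmax(g[:,0])]);B.append(g[np.argmin(g[:,0])])
for Q in(A,B):
    Q=np.array(Q); p=np.polyfit(Q[:,1],Q[:,0],1)
    for _ in range(4):
        r=Q[:,0]-np.polyval(p,Q[:,1]); k=abs(r)<max(.002,2*np.median(abs(r))) ;p=np.polyfit(Q[k,1],Q[k,0],1)
    print(p,np.degrees(np.arctan(p[0])),k.sum(),len(k))
E1=[];E2=[]
for v in range(218,288):
    c=W[v,195:462]; g=c[(c[:,2]>.078)&(c[:,2]<.086)]
    if len(g)<2: continue
    E1.append(g[:,1].max());E2.append(g[:,1].min())
print(np.median(E1),np.median(E2),len(E1))
E
```

```text
[-0.03365158  0.62804581] -1.9273664513626467 224 225
[-0.03316381  0.459913  ] -1.8994499816938697 222 225
0.2785267621590922 -0.189311691548676 70
```

Call:
jog_arm --pt "20 -35 0 2" --pt "20 -35 0 2" --pt "20 -35 0 2" --pt "20 -35 0 2" --pt "20 -35 0 2" --pt "20 -35 0 2" --pt "20 -35 0 2" --pt "20 -35 0 2" --claw 0 --grip_force 20

```text
clock: 0.9
tool_pos: [0.3133, 0.2468, 0.2312]
tool_rot: [0.0, 1.0, -0.0, -0.0]
wrist_force: [0.7, -0.2, 0.5]
finger_gap: 0.0002
```

Call:
jog_arm --pt "20 -35 0 2" --pt "20 -35 0 0" --pt "20 -35 0 0" --pt "20 -35 0 0" --pt "20 -35 0 0" --pt "20 -35 0 0" --pt "20 -35 0 0" --pt "20 -35 0 0"

```text
clock: 1.7
tool_pos: [0.4734, -0.0333, 0.2311]
tool_rot: [-0.016, 1.0, 0.0, -0.0]
wrist_force: [1.4, 0.1, 0.6]
finger_gap: 0.0
```

Call:
jog_arm --pt "20 -35 0 0" --pt "20 -35 0 0" --pt "20 -35 0 0" --pt "17 -33 0 0" --pt "0 0 0 0" --pt "0 0 0 0"

```text
clock: 2.3
tool_pos: [0.5497, -0.17, 0.2306]
tool_rot: [-0.016, 1.0, 0.0, -0.001]
wrist_force: [0.0, -0.3, -0.7]
finger_gap: 0.0
```

Call:
jog_arm --pt "0 12 -30 0" --pt "0 0 -30 0" --pt "0 0 -30 0" --pt "0 0 -25 0" --pt "0 0 -15 0" --pt "0 0 -10 0" --pt "0 0 -6 0" --pt "0 0 0 0"

```text
clock: 3.1
tool_pos: [0.5498, -0.1572, 0.0853]
tool_rot: [-0.016, 1.0, 0.0, -0.0]
wrist_force: [-0.1, -0.1, 0.7]
finger_gap: 0.0001
```

```bash
python3 - <<'E'
from h import *
s=robot.read_state();print(np.round(s["tool_pos"],4),s["wrist_force"])
f,W,c=grab("wrist");g,_,_=grab("scene")
cv2.imwrite("pics/w1.png",np.hstack([cv2.resize(f,(400,300)),cv2.resize(g[100:340,200:520],(400,300))]))
print(c["tool_from_camera"],c["camera_matrix"])
E
```

```text
[ 0.5498 -0.1572  0.0853] [-0.13540374 -0.12546244  0.68646413]
[[-7.43667676e-04 -9.49245600e-01 -3.14534953e-01  8.05084383e-02]
 [ 9.99999547e-01 -8.92953261e-04  3.30534380e-04  1.67993736e-03]
 [-5.94623318e-04 -3.14534565e-01  9.49245834e-01 -1.43028156e-01]
 [ 0.00000000e+00  0.00000000e+00  0.00000000e+00  1.00000000e+00]] [[371.64829954   0.         318.69995652]
 [  0.         371.64829954 243.4414177 ]
 [  0.           0.           1.        ]]
```

View pics/w1.png

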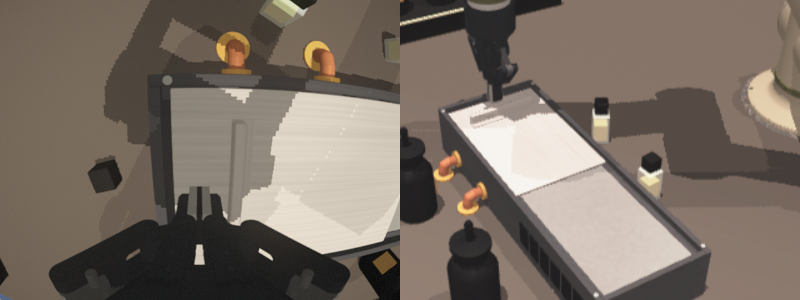

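Call:
jog_arm --pt "0 0 -3 0" --pt "0 2 0 0" --pt "0 2 0 0" --pt "0 2 0 0" --pt "0 2 0 0" --pt "-0.3 2 0 0" --pt "0 2 0 0" --pt "0 2 0 0"

```text
clock: 4.0
tool_pos: [0.5497, -0.1439, 0.0824]
tool_rot: [-0.016, 1.0, -0.0, 0.0]
wrist_force: [0.6, -2.3, -0.5]
finger_gap: 0.0001
```

Call:
jog_arm --pt "-0.2 6 0 0" --pt "-0.2 6 0 0" --pt "-0.2 6 0 0" --pt "-0.2 6 0 0" --pt "-0.2 6 0 0" --pt "-0.2 6 0 0" --pt "-0.2 6 0 0" --pt "-0.2 6 0 0"

```text
clock: 4.8
tool_pos: [0.548, -0.0952, 0.0823]
tool_rot: [-0.016, 1.0, -0.0, -0.0]
wrist_force: [0.7, -2.0, 0.3]
finger_gap: -0.0001
```

Call:
jog_arm --pt "-0.3 9 0 0" --pt "-0.3 9 0 0" --pt "-0.3 9 0 0" --pt "-0.3 9 0 0" --pt "-0.3 9 0 0" --pt "-0.3 9 0 0" --pt "-0.3 9 0 0" --pt "-0.3 9 0 0"

```text
clock: 5.6
tool_pos: [0.5456, -0.023, 0.0823]
tool_rot: [-0.016, 1.0, 0.0, -0.0]
wrist_force: [0.7, -3.3, -0.0]
finger_gap: 0.0001
```

Call:
jog_arm --pt "-0.3 9 0 0" --pt "-0.3 9 0 0" --pt "-0.3 9 0 0" --pt "-0.3 9 0 0" --pt "-0.3 9 0 0" --pt "-0.3 9 0 0" --pt "-0.3 9 0 0" --pt "-0.3 9 0 0"

```text
clock: 6.4
tool_pos: [0.5432, 0.049, 0.0823]
tool_rot: [-0.016, 1.0, 0.0, -0.0]
wrist_force: [-0.4, -2.1, 0.2]
finger_gap: -0.0
```

```bash
python3 - <<'E'
from h import *
s=robot.read_state();print(np.round(s["tool_pos"],4),s["wrist_force"])
f,W,c=grab("top");np.save("top1.npy",W);cv2.imwrite("pics/t1.png",f)
z=W[...,2];v,u=np.mgrid[0:480,0:640]
b=(z>.0865)&(z<.097)&(u>195)&(u<462)&(v>215)&(v<285)
n,l,st,_=cv2.connectedComponentsWithStats(b.astype(np.uint8))
for i in range(1,n):
  if st[i,4]>8: print(st[i],W[l==i].mean(0),cv2.minAreaRect((W[l==i][:,:2]*1000).astype(np.float32)))
E
```

```text
[0.5432 0.049  0.0823] [-0.42169159 -2.13040205  0.17412766]
[314 263   5   7  32] [0.51288377 0.06499161 0.09186167] ((513.3352661132812, 64.82659912109375), (11.128293991088867, 7.347070217132568), 0.08822517096996307)
```

Call:
jog_arm --pt "-0.1 3 0 0" --pt "-0.1 3 0 0" --pt "-0.1 3 0 0" --pt "-0.1 3 0 0" --pt "-0.1 2 0 0" --pt "0 2 0 0" --pt "0 1.5 0 0"

```text
clock: 7.15
tool_pos: [0.5427, 0.0659, 0.0823]
tool_rot: [-0.016, 1.0, 0.0, -0.0]
wrist_force: [-0.5, -2.0, -0.7]
finger_gap: 0.0002
```

Call:
jog_arm --pt "0 1 0 0" --pt "0 1 0 0" --pt "0 0 0 0"

```text
clock: 7.45
tool_pos: [0.5427, 0.0679, 0.0823]
tool_rot: [-0.016, 1.0, 0.0, 0.0]
wrist_force: [-0.9, -0.9, -1.0]
finger_gap: 0.0003
```

Call:
jog_arm --pt "0 1 0 0" --pt "0 1 0 0"

```text
clock: 7.65
tool_pos: [0.5427, 0.0698, 0.0823]
tool_rot: [-0.016, 1.0, -0.0, -0.0]
wrist_force: [0.0, -1.7, -0.2]
finger_gap: -0.0001
```

Call:
jog_arm --pt "0 1 0 0" --pt "0 0 0 0"

```text
clock: 7.85
tool_pos: [0.5429, 0.0707, 0.0823]
tool_rot: [-0.016, 1.0, -0.0, 0.0]
wrist_force: [0.9, -3.9, -1.3]
finger_gap: -0.0001
```

Call:
jog_arm --pt "0 1 0 0" --pt "0 0 0 0"

```text
clock: 8.05
tool_pos: [0.5433, 0.0711, 0.0825]
tool_rot: [-0.016, 1.0, -0.001, 0.001]
wrist_force: [2.1, -7.5, -1.1]
finger_gap: 0.0002
```

Call:
jog_arm --pt "0 0.5 0 0" --pt "0 -6 0 0" --pt "0 -6 0 0" --pt "0 0 20 0" --pt "0 0 40 0" --pt "0 20 50 0" --pt "0 40 10 0" --pt "0 0 0 0"

```text
clock: 8.85
tool_pos: [0.543, 0.1221, 0.2012]
tool_rot: [-0.018, 1.0, 0.001, 0.002]
wrist_force: [-0.1, -1.2, -0.3]
finger_gap: 0.0002
```

```bash
python3 - <<'E'
from h import *
s=robot.read_state();print(np.round(s["tool_pos"],4),s["wrist_force"])
f,W,c=grab("top");np.save("top2.npy",W)
g,S,_=grab("scene");np.save("scene2.npy",S)
cv2.imwrite("pics/t2.png",np.hstack([cv2.resize(f[190:310,300:460],(400,300),interpolation=cv2.INTER_CUBIC),cv2.resize(g[150:300,220:420],(400,300),interpolation=cv2.INTER_CUBIC)]))
z=W[...,2];v,u=np.mgrid[0:480,0:640]
b=(z>.0865)&(z<.097)&(u>195)&(u<462)&(v>215)&(v<285)
n,l,st,_=cv2.connectedComponentsWithStats(b.astype(np.uint8))
for i in range(1,n):
  if st[i,4]>8: print(st[i],W[l==i].mean(0),cv2.minAreaRect((W[l==i][:,:2]*1000).astype(np.float32)))
E
```

```text
[0.543  0.1221 0.2012] [-0.07026495 -1.16255143 -0.28562663]
```

View pics/t2.png

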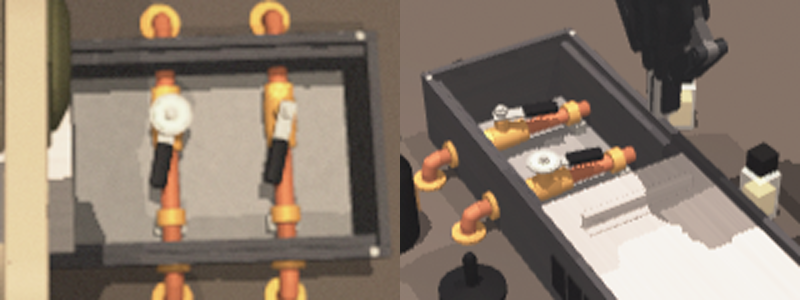

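The tagged valve is the +y one: its white disc is at (170,113) in the top crop and (543,160) in the scene crop. Both handles are turned slightly towards +y. The cover sits on the deck.

```bash
python3 - <<'E'
from h import *
yaw=np.radians(1.92);R=np.array([[np.cos(yaw),-np.sin(yaw)],[np.sin(yaw),np.cos(yaw)]]);o=np.array([.5425,.0446])
for n in("top2","scene2"):
    W=np.load(n+".npy").reshape(-1,3); B=(W[:,:2]-o)@R; z=W[:,2]
    for y0,nm in((-80,"tag"),(-170,"plain")):
        q=B*1000-[30,y0]; r=np.hypot(*q.T)
        k=(z>.047)&(z<.06)&(r>22)&(r<62)&(q[:,0]<-10)&(abs(q[:,1])<45)
        d=(z>.04)&(z<.07)&(r<17)
        m=q[k].mean(0) if k.any() else np.zeros(2)
        print(n,nm,k.sum(),m,np.hypot(*m),np.arctan2(m[1],-m[0]),'h',np.median(z[k]) if k.any() else 0,'disc',d.sum(),q[d].mean(0) if d.any() else None)
    k=(z>.085)&(z<.096)&(abs(B[:,0])<.06)&(B[:,1]>0)&(B[:,1]<.09)
    print('bar',k.sum(),B[k].mean(0)*1000 if k.any() else 0)
    k=(abs(z-.076)<.003)&(abs(B[:,0])<.06)&(B[:,1]>-.03)&(B[:,1]<.03)
    print('cover edge',np.percentile(B[k,1],1)*1000 if k.any() else 0)
E
```

```text
top2 tag 138 [-39.33922013   9.55268072] 40.48244001591218 0.23821763596164103 h 0.05482033583890161 disc 219 [-0.49109277  0.49118673]
top2 plain 138 [-39.12176122  11.10451039] 40.66721470222907 0.2765704593906625 h 0.05466445436487749 disc 87 [-3.69941263  2.35209444]
bar 0 0
cover edge -1.4736874242309612
scene2 tag 109 [-35.41719039  13.85703142] 38.0314960931023 0.37294195304255645 h 0.05134324519 disc 144 [1.42563975 3.29247329]
scene2 plain 89 [-35.48355725  15.24327475] 38.61916959672549 0.405749449580549 h 0.05137804759041176 disc 92 [0.46741605 6.24083694]
bar 270 [ 5.5127243  46.67342075]
cover edge 1.1818960228445599
```

Call:
jog_arm --pt "-3 -40 0 0" --pt "-4 -50 0 0" --pt "-3 -50 0 0" --pt "-3 -40 0 0" --pt "0 -15.5 0 0" --pt "0 0 -40 0" --pt "0 0 -30 0" --pt "0 0 0 0"

```text
clock: 9.75
tool_pos: [0.5276, -0.0759, 0.125]
tool_rot: [-0.016, 1.0, 0.002, -0.004]
wrist_force: [0.9, 0.1, 0.3]
finger_gap: 0.0001
```

```bash
python3 - <<'E'
from h import *
s=robot.read_state();print(np.round(s["tool_pos"],4),s["wrist_force"])
f,W,c=grab("wrist");cv2.imwrite("pics/w3.png",f)
yaw=np.radians(1.92);R=np.array([[np.cos(yaw),-np.sin(yaw)],[np.sin(yaw),np.cos(yaw)]]);S=np.array([575,-34.])
p=np.array([530,-73.5])
for th in [.24,.4,.6,.8,1.0,1.2,1.4,1.57]:
    L=np.array([-np.cos(th),np.sin(th)]);N=np.array([np.sin(th),np.cos(th)])
    rc=42+10*(th-.24)/1.33
    q=S+R@(rc*L-7*N-[11,13]); print(th,np.round(q,1),np.round(q-p,1)); p=q
E
```

```text
[ 0.5276 -0.0759  0.125 ] [0.86845364 0.0646115  0.34624152]
0.24 [521.9 -45.6] [-8.1 27.9]
0.4 [521.6 -38.4] [-0.3  7.2]
0.6 [523.  -29.3] [1.4 9.1]
0.8 [526.3 -20.4] [3.3 8.9]
1.0 [531.6 -12.1] [5.3 8.3]
1.2 [538.6  -4.9] [7.1 7.2]
1.4 [547.3   0.9] [8.7 5.8]
1.57 [555.7   4.4] [8.4 3.5]
```

View pics/w3.png

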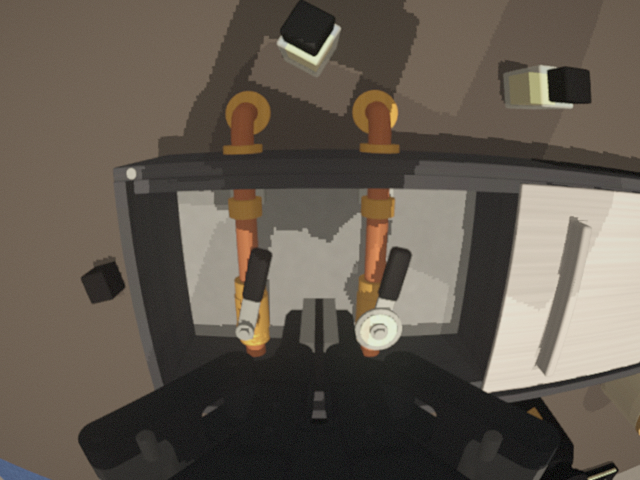

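Call:
jog_arm --pt "-3 0 -25 0" --pt "-3 0 -25 0" --pt "-2 0 -20 0" --pt "0 0 -10 0" --pt "0 0 -5 0" --pt "0 0 0 0" --pt "0 0 0 0"

```text
clock: 10.5
tool_pos: [0.5225, -0.0766, 0.0448]
tool_rot: [-0.016, 1.0, -0.0, 0.001]
wrist_force: [-1.3, 0.2, 0.7]
finger_gap: 0.0002
```

Call:
jog_arm --pt "0 8 -2 0" --pt "0 8 0 0" --pt "0 5 0 0" --pt "0 3 0 0" --pt "0 3 0 0" --pt "0 3 0 0" --pt "0 0 0 0"

```text
clock: 11.2
tool_pos: [0.5217, -0.0461, 0.0417]
tool_rot: [-0.016, 1.0, 0.0, -0.0]
wrist_force: [0.6, -0.2, -0.4]
finger_gap: 0.0002
```

Near contact. Now I'll push along the arc.

Call:
jog_arm --pt "0 2.5 0 0" --pt "0 2.5 0 0" --pt "0 2.5 0 0" --pt "0.3 2.2 0 0" --pt "0.3 2.3 0 0" --pt "0.4 2.3 0 0" --pt "0.4 2.3 0 0"

```text
clock: 11.9
tool_pos: [0.5232, -0.0297, 0.0418]
tool_rot: [-0.016, 1.0, -0.0, 0.0]
wrist_force: [1.7, -4.9, -0.6]
finger_gap: -0.0003
```

Call:
jog_arm --pt "0.8 2.2 0 0" --pt "0.8 2.2 0 0" --pt "0.8 2.2 0 0" --pt "0.9 2.3 0 0" --pt "1.3 2.1 0 0" --pt "1.3 2.1 0 0" --pt "1.3 2.1 0 0" --pt "1.4 2 0 0"

```text
clock: 12.7
tool_pos: [0.5317, -0.0124, 0.0416]
tool_rot: [-0.016, 1.0, 0.0, -0.0]
wrist_force: [-0.3, -3.8, 0.7]
finger_gap: -0.0002
```

Call:
jog_arm --pt "1.7 1.8 0 0" --pt "1.8 1.8 0 0" --pt "1.8 1.8 0 0" --pt "1.8 1.8 0 0" --pt "2.1 1.5 0 0" --pt "2.2 1.5 0 0" --pt "2.2 1.4 0 0" --pt "2.2 1.4 0 0"

```text
clock: 13.5
tool_pos: [0.5471, 0.0007, 0.0415]
tool_rot: [-0.016, 1.0, 0.0, -0.001]
wrist_force: [-3.9, -4.3, 0.4]
finger_gap: 0.0002
```

```bash
python3 - <<'E'
from h import *
s=robot.read_state();print(np.round(s["tool_pos"],4),s["wrist_force"])
f,W,c=grab("wrist");g,_,_=grab("scene")
cv2.imwrite("pics/w4.png",np.hstack([cv2.resize(f[150:450,150:550],(400,300)),cv2.resize(g[150:300,220:420],(400,300),interpolation=cv2.INTER_CUBIC)]))
E
```

```text
[0.5471 0.0007 0.0415] [-3.9021078  -4.29624388  0.39842345]
```

View pics/w4.png

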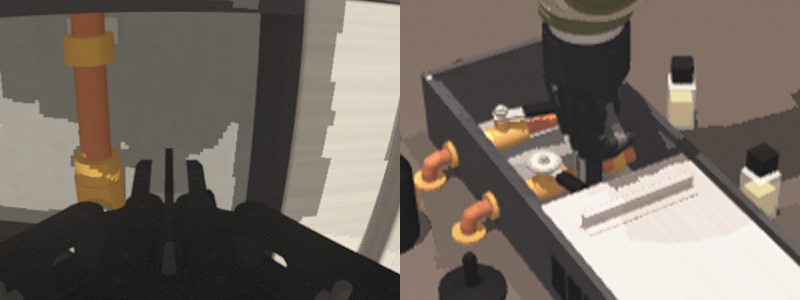

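The handle is following, at about 1.3 to 1.4 rad; in the scene crop the sleeve is at (570,183). I'll keep pushing to the stop.

Call:
jog_arm --pt "2 1 0 0" --pt "2 1 0 0" --pt "2 0.7 0 0" --pt "2 0.5 0 0" --pt "0 0 0 0"

```text
clock: 14.1
tool_pos: [0.5552, 0.0039, 0.0415]
tool_rot: [-0.016, 1.0, 0.0, -0.001]
wrist_force: [-2.8, -2.8, 0.1]
finger_gap: 0.0003
```

Call:
jog_arm --pt "1 0 0 0" --pt "1 0 0 0" --pt "0 0 0 0"

```text
clock: 14.4
tool_pos: [0.5571, 0.0041, 0.0415]
tool_rot: [-0.016, 1.0, 0.0, -0.001]
wrist_force: [-4.4, 1.6, -0.2]
finger_gap: 0.0002
```

Call:
jog_arm --pt "1 0 0 0" --pt "0 0 0 0"

```text
clock: 14.6
tool_pos: [0.5576, 0.0042, 0.0415]
tool_rot: [-0.016, 1.0, 0.001, -0.001]
wrist_force: [-6.8, 0.7, 0.5]
finger_gap: 0.0
```

Call:
jog_arm --pt "1 0 0 0" --pt "0 0 0 0"

```text
clock: 14.8
tool_pos: [0.5577, 0.0043, 0.0415]
tool_rot: [-0.016, 1.0, 0.001, -0.002]
wrist_force: [-11.0, 0.7, 3.4]
finger_gap: 0.0003
```

Call:
jog_arm --pt "1 0 0 0" --pt "0 0 0 0"

```text
clock: 15.0
tool_pos: [0.5578, 0.0043, 0.0415]
tool_rot: [-0.016, 1.0, 0.001, -0.003]
wrist_force: [-14.4, 0.8, 6.9]
finger_gap: -0.0
```

Stalled against the stop, so I'll back off, lift clear and check.

Call:
jog_arm --pt "-6 0 0 0" --pt "-8 -2 0 0" --pt "-4 -2 0 0" --pt "0 0 25 0" --pt "0 0 45 0" --pt "0 0 45 0" --pt "0 0 45 0" --pt "-20 -40 0 0"

```text
clock: 15.8
tool_pos: [0.5259, -0.0391, 0.2078]
tool_rot: [-0.019, 1.0, -0.002, 0.007]
wrist_force: [0.4, -1.2, -0.6]
finger_gap: 0.0001
```

Call:
jog_arm --pt "-20 -45 0 0" --pt "-20 -45 0 0" --pt "-20 -45 0 0" --pt "-20 -45 0 0" --pt "-20 -40 0 0" --pt "0 0 0 0" --pt "0 0 0 0"

```text
clock: 16.5
tool_pos: [0.4222, -0.2612, 0.2018]
tool_rot: [-0.015, 1.0, -0.0, 0.0]
wrist_force: [-0.0, -0.0, 1.1]
finger_gap: 0.0004
```

```bash
cat > chk.py <<'E'
from h import *
s=robot.read_state();print(s["clock"],np.round(s["tool_pos"],4),s["wrist_force"])
yaw=np.radians(1.92);R=np.array([[np.cos(yaw),-np.sin(yaw)],[np.sin(yaw),np.cos(yaw)]]);o=np.array([.5425,.0446])
f,W3,c=grab("top");g,_,_=grab("scene")
cv2.imwrite("pics/t5.png",np.hstack([cv2.resize(f[120:360,130:530],(480,288)),cv2.resize(f[195:305,300:420],(314,288),interpolation=cv2.INTER_CUBIC)]))
W=W3.reshape(-1,3); B=(W[:,:2]-o)@R; z=W[:,2]
for y0,nm in((-80,"tag"),(-170,"plain")):
    q=B*1000-[30,y0]; r=np.hypot(*q.T)
    k=(z>.047)&(z<.06)&(r>25)&(r<62)
    m=q[k].mean(0); print(nm,k.sum(),m,np.arctan2(m[1],-m[0]))
k=(z>.086)&(z<.096)&(abs(B[:,0])<.06)&(B[:,1]>0)&(B[:,1]<.09)
print('bar',k.sum(),B[k].mean(0)*1000,z[k].mean(),cv2.minAreaRect((B[k]*1000).astype(np.float32)))
k=(abs(z-.076)<.003)&(abs(B[:,0])<.06)
print('cover y',np.percentile(B[k,1],[.5,99.5])*1000,z[k].std())
z=W3[...,2];x,y=W3[...,0],W3[...,1];v,u=np.mgrid[0:480,0:640]
ob=(z>0.015)&(x>0.2)&(x<0.7)&(y>-.35)&(y<.45)&~((u>195)&(u<462)&(v>195)&(v<308))
n,l,st,_=cv2.connectedComponentsWithStats(ob.astype(np.uint8))
for i in range(1,n):
  if st[i,4]>30: print(st[i],np.round(W3[l==i].mean(0),3))
E
python3 chk.py
```

```text
16.5 [ 0.4222 -0.2612  0.2018] [-0.03832295 -0.00160526  1.13099483]
tag 197 [11.78553905 28.17669477] 1.9669550251278074
plain 239 [-12.79806823  -4.55199577] -0.34172449809929784
bar 259 [ 1.19653194 42.66991773] 0.09187479198214671 ((1.318817138671875, 42.753753662109375), (7.9867167472839355, 109.42420959472656), 89.88697814941406)
cover y [-226.57661628  603.65043942] 0.0013831390969480531
[ 171  167   47   35 1187] [0.674 0.296 0.08 ]
[261 167  24  15 275] [0.695 0.149 0.061]
[372 168  20  13 177] [ 0.696 -0.063  0.058]
[469 234  18  16 190] [ 0.568 -0.256  0.026]
[149 247  31  25 602] [0.529 0.352 0.064]
[  472   256   168   224 26774] [ 0.375 -0.175  0.514]
[365 308   8   6  39] [ 0.433 -0.038  0.024]
[302 318  16  17 229] [0.405 0.076 0.069]
[384 322  22  21 277] [ 0.393 -0.082  0.064]
[ 216  418  179   62 6868] [0.3   0.096 0.489]
```

View pics/t5.png

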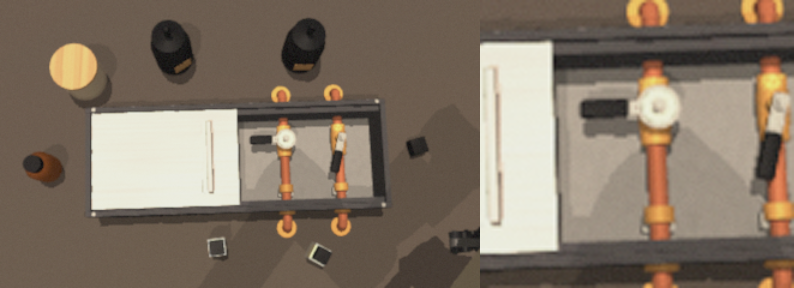

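The top view shows the tagged lever pointing along +y, with its sleeve at (605,109) and its disc at (660,107) in the right crop. The cover is at the far stop and the bystanders have not moved. My angle mask picked up wall points, so I'll redo it with a tighter one before handing in.

```bash
python3 - <<'E'
from h import *
yaw=np.radians(1.92);R=np.array([[np.cos(yaw),-np.sin(yaw)],[np.sin(yaw),np.cos(yaw)]]);o=np.array([.5425,.0446])
f,W,c=grab("top");W=W.reshape(-1,3);B=(W[:,:2]-o)@R;z=W[:,2]
q=B*1000-[30,-80];r=np.hypot(*q.T)
k=(z>.047)&(z<.06)&(r>22)&(r<62)&(abs(q[:,0])<18)&(q[:,1]>0)
p=np.polyfit(q[k,1],q[k,0],1);d=(z>.04)&(z<.07)&(r<17)
print('tag',k.sum(),q[k].mean(0),np.arctan2(*(q[k].mean(0)-q[d].mean(0))[[1,0]]*[1,-1]),'slope',p,'tip',q[k,1].max())
q=B*1000-[30,-170];r=np.hypot(*q.T)
k=(z>.047)&(z<.06)&(r>22)&(r<62)&(q[:,0]<-10)&(abs(q[:,1])<45);m=q[k].mean(0)
print('plain',k.sum(),m,np.arctan2(m[1],-m[0]))
E
```

```text
tag 147 [-0.45346041 39.84883256] 1.5606822358084744 slope [ 0.001466   -0.51187873] tip 57.36954630901208
plain 141 [-39.09434912  11.11449126] 0.2769908620607126
```

The tagged handle reads 1.56 to 1.57 rad, and the plain one is unchanged at 0.277.

```bash
python3 -c "
from rig import robot
print(robot.finish_job())"
```

```text
the job is handed in; nothing more can be done
None
```

The cover is open to the far end stop, the tagged valve is shut, and the job was handed in at about 16.6 s of the 54 s allowed.

- **Cover:** I pushed it by its bar with closed fingertips until it stalled against the stop. The last check put the bar at y = +42.7 mm in the box's frame (target +43 mm), and its height reading shows the cover still flat.
- **Tagged handle:** it was the valve on the +y side. I pushed it from about 0.24 rad to its stop, where it stalled at about 14 N in the push direction. The camera then read about 1.56–1.57 rad, square across the pipe.
- **Left alone:** the plain handle read 0.277 rad both before and after. The bottles, flacons, cap and candle were within about 1 mm of where they started.

**Check that disagreed:** my first handle-angle check after the push gave 1.97 rad for the tagged handle and -0.34 rad for the plain one, because wall and valve points got into the measurement. I repeated it with a tighter selection, which gave the angles above; the picture agrees with those.

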